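Raise the curing cabinet's window to the pointer

ROBOT

A 6-joint arm with a two-finger parallel gripper is mounted at the origin on the work surface. World frame = base frame: x ahead of the robot, y to its left, z up, the work surface at z = 0. Lengths are in mm, angles in rad, forces in N, time in s.
With the tool pointing down it reaches from about 400 to 925 mm from the base axis. Payload 12.5 kg.
Tool frame: the origin (TCP) lies where the fingers leave the gripper's body, on its centre line; the fingertips stand 78 mm ahead of it and the grasp point (between the pads) lies 59 mm ahead of it (env.tip_extent is the distance from the TCP to the fingertips, in mm); z points along the fingers, y is the direction in which the jaws open and shut (so a half turn about z gives the same grasp; the last joint's range is limited). The gripper opens to 95 mm and grips with 3 to 60 N. Pads are 20 mm wide; open, the fingers measure 119 mm over their backs; the gripper's body (75 mm by 180 mm) begins 59 mm behind the grasp point.
Start: joints at [-1.306, 0.491, 1.559, -0, 1.092, -0.106], TCP at [226.497, -582.526, 292.261] pointing down, gripper open.
Joint ranges: [-3.1, 3.1], [-0.84, 2.19], [0.05, 2.79], [-1.13, 4.28], [0.06, 2.93], [-2.69, 2.69]. Speed limits (rad/s): [2.22, 2.22, 2.79, 3.14, 3.14, 3.14].

INTERFACE

Orientations are given as [roll, pitch, yaw] about the fixed x, y, z axes, in that order (R = Rz(yaw) Ry(pitch) Rx(roll)).
In Python, from cell import env gives the robot as it stands. The module is installed in compiled form; this text tells all that it offers.
- The arm moves only by the tool play_rows, never from a script. Its argument "targets" is a list of rows, each an object with "linear": the shift along the tool's x, y, z in mm, a list of three; "turn": the turn about the tool's z in rad. A call has 1 to 20 rows; each row is the pose to reach, as a shift and turn from the pose commanded when the call began, along the tool's axes at that moment; what a row does not reach only later rows make up. A row lasts 1/8 s, in which the tool goes at most 62.5 mm and 10.7 degrees, less where a joint would pass 70% of its speed; a pose out of reach is approached as far as the arm can. A call with a gripper value outside its range is refused whole. "hand" is the finger opening in mm, from 0 to 95.1, set as the call begins (left out, the last holds). The fingers move at their own pace and stop on an object; the grip force is fixed at half the most. Time passes only in rows, so rows that repeat a pose let the fingers close. It gives the time, the measured TCP pose, the force and the opening at its end, in the units of the state.
- env.state(): the state, without advancing time (a new reading comes with each control period).
- env.read_camera(name): name is "scene" or "side" or "wrist"; returns (picture, depth): 400x640x3 uint8, red, green, blue; 400x640 float32, mm along the optical axis (not along the pixel's ray), 0 where there is no reading.
- env.camera_params(name): a dict with "fx", "fy", "cx", "cy" (pixels), "k1" (the pictures are not rectified: a ray, as slopes to the right and down, at radius r is drawn at 1 + k1 r^2 times it, then the intrinsics apply), "R" (3x3) and "t" (3): a world point X has camera coordinates R X + t. Camera axes: x right, y down, z forward; pixel columns grow to the right and rows downward; lengths in mm; the calibration is good to about 2 mm. A picture is of the moment at which its call begins: read the wrist's pose just before it. camera_params takes no time and is no camera call; for the wrist camera it gives the pose at the moment of the call.
- env.job_done(): hands the job in, once; it reports no verdict.
The state is a dict: "t": time; "joints": joint angles; "qvel": joint speeds; "tau": joint torques, N m; "eef_pos": TCP position; "tcp_rot": TCP orientation; "ft_force": force on the tool from outside, world axes, zero at the start; "moment": the same for the moment, N m; "opening": opening from 0.0 (shut) to 1.0 (fully open).
Only numpy, scipy, OpenCV 4.12 (cv2) and the standard library are available. Lean on these libraries where they do the work, as an engineer would, in place of code of your own. Each camera call takes 0.05 s, during which the arm holds its last target.

TASK

Push the curing cabinet's sloping window up from beneath its lip, with the fingers and without gripping the lip, until the middle of the lip is level with the tip of the pointer on the side rail; the window is counterbalanced and stays where it is left. Then take the hand away. Do not shift the pointer, and leave the cups, the bottle and the pot standing where they are.

Things in the scene. Friction and masses are not known exactly. Their poses are not given: they have to be found in the camera images.
- cabinet: Fixed cabinet, white base, aluminium frame, clear panels: 340 mm deep (x), 380 wide (y), 332 high. Origin: centre of underside; x points away from the window side, z up. Front riser 50 mm high at x = -165 mm; from its top the front slopes 45 degrees up and away (+x, +z). Side rails 20 mm wide, centred at y = +-165 mm, run up the slope, 16 mm proud of the window's underside.
- sash (a joint): Travel of the window up the slope in m, 0 = shut, 0.17 = end stop. Clear pane 165 mm long up the slope, 290 mm wide, counterbalanced: it stays where it is left; moving it takes a push of roughly 2 to 5 N along the slope.
- lip (a point): Centre of the lip: grey bar on the window's lower edge, 250 mm long (y), 16 thick (x), standing 40 out from the pane (z). Axes: x up the slope, y along the lip, z out of the pane (45 degrees up, towards the robot). Lower face at x = -8 mm, free edge at z = +20, foot at z = -20. Below the lip 60 mm along the slope is free, over a sill at z = -22; once raised, over the opening into the cabinet.
- pointer_tip (a point): Tip of the pointer: black plastic clip 26 mm long on the rail on the window's +y side, with a 5 mm thick finger pointing along -y at the lip's end, 10 mm short of it. Axes parallel to lip: x up the slope; the window is right when the lip's centre has x = 0 here. The clip sits by friction, 80 to 140 mm up the slope from the lip's shut position.
- cups: Bystander: stack of white paper cups, 73 mm across, 102 mm high, loose; origin: centre of its underside.
- hardener: Bystander: white bottle with a black cap, 56 mm across, 140 mm high, loose; origin: centre of its underside.
- pot: Bystander: amber glass pot with a steel cap, 64 mm across, 70 mm high, loose; origin: centre of its underside.

How it is judged:
By the outcome, as a careful person would: the job done as asked, in the order asked, and still so for the second after the job is handed in, with the robot touching nothing.
It also fails if it takes over 38 s, if anything falls off the work surface, if the arm or the gripper's body presses on something with over 40 N, if the wrist force passes 120 N, or if a joint passes its speed limit or range.

## Working session

There is one attempt and no reset: what is moved stays moved. The work goes in short steps, Python scripts to look and compute and a tool call to move; the robot and the scene stay as the last step left them, time stands still between calls to the robot, and variables do not carry over. Pictures are saved under pics/ and viewed, and the job is handed in when it is done.

Besides the shell and the picture viewer there is one more tool, called by a JSON object that holds its "method" and its "body". play_rows: Moves the arm, as the interface text tells. Its arguments: {"type":"object","properties":{"targets":{"type":"array","items":{"type":"object","properties":{"linear":{"type":"array","items":{"type":"number"}},"turn":{"type":"number"}}}},"hand":{"type":"number"}},"required":["targets"]}

```bash
mkdir -p pics; python3 - <<'E'
from cell import env
import cv2
print(env.state())
for n in ("scene","side"):
    p,d=env.read_camera(n); cv2.imwrite(f"pics/{n}0.png",p[:,:,::-1]); 
    import numpy as np; np.save(f"pics/{n}0.npy",d); print(n,env.camera_params(n))
E
```

```text
{'t': 0.0, 'joints': array([-1.30559776e+00,  4.91533771e-01,  1.55945192e+00, -7.50713161e-06,
        1.09171095e+00, -1.05617987e-01]), 'qvel': array([ 0.0004538 , -0.00018593, -0.00059758,  0.00015345,  0.00141117,
       -0.00030711]), 'tau': array([-1.51951386e-03, -6.12638354e+01, -2.58179086e+01,  6.92676427e-02,
        4.82246862e-02, -9.55320866e-05]), 'eef_pos': array([ 226.45174075, -582.3573725 ,  291.67687834]), 'tcp_rot': array([-3.14049412e+00, -1.09763174e-04,  3.70819957e-01]), 'ft_force': array([ 0.91019569, -1.18668946,  0.66878658]), 'moment': array([-0.04652891, -0.00397345, -0.00987032]), 'opening': 1.0007505457059853}
scene {'fx': 362.5983212637804, 'fy': 362.5983212637804, 'cx': 322.22172704155685, 'cy': 196.87262620870007, 'k1': -0.026092934734453694, 'R': array([[ 0.29313889,  0.95604203,  0.00729536],
       [ 0.64872398, -0.19329312, -0.73606723],
       [-0.70230107,  0.2205026 , -0.67686912]]), 't': array([ -53.03317289, -257.8509494 , 1466.33972492])}
side {'fx': 402.7925926981463, 'fy': 402.7925926981463, 'cx': 320.0817577985646, 'cy': 198.83379885498434, 'k1': -0.09458626534111382, 'R': array([[-0.72096578, -0.69296215,  0.00343599],
       [-0.39277101,  0.40454844, -0.8258762 ],
       [ 0.57091092, -0.59677803, -0.56384103]]), 't': array([284.99495751, 299.10199358, 734.4496734 ])}
```

View pics/scene0.png

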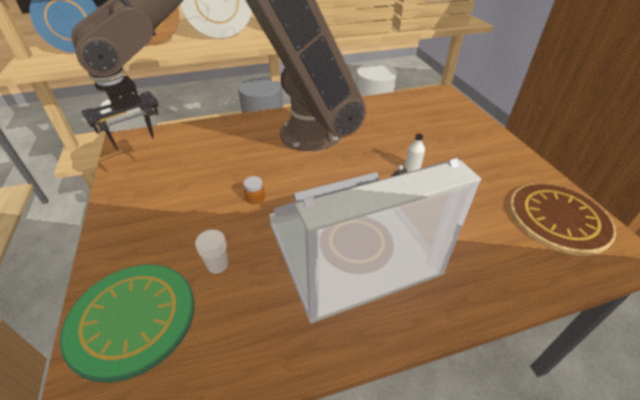

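View pics/side0.png

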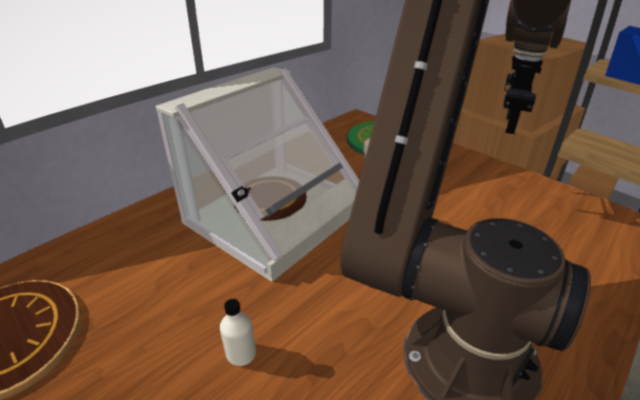

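```bash
python3 - <<'E'
import cv2
a=cv2.imread("pics/scene0.png")[140:320,230:490]; cv2.imwrite("pics/scene0z.png",cv2.resize(a,None,fx=3,fy=3,interpolation=cv2.INTER_CUBIC))
a=cv2.imread("pics/side0.png")[60:280,150:370]; cv2.imwrite("pics/side0z.png",cv2.resize(a,(792,600) if 0 else (600,600),interpolation=cv2.INTER_CUBIC))
E
```

```text
(no output)
```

View pics/scene0z.png

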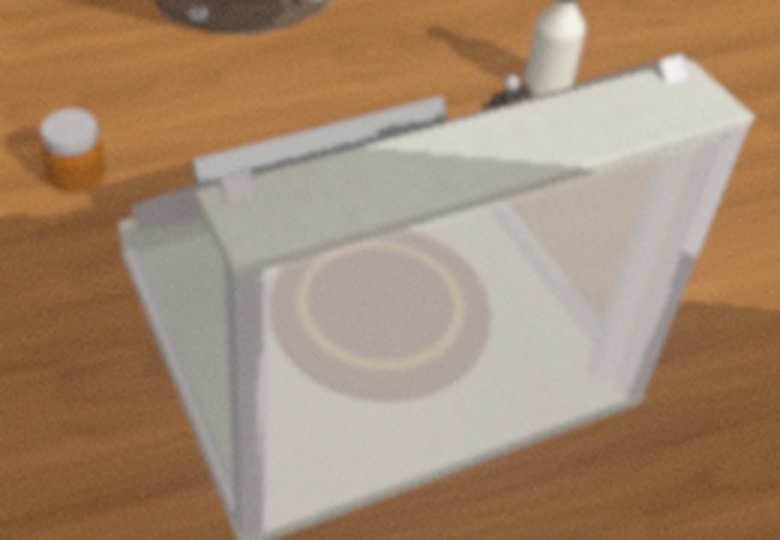

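View pics/side0z.png

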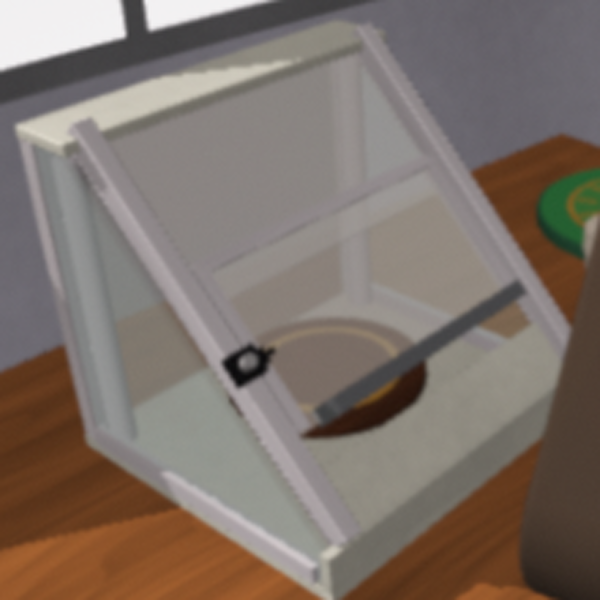

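```bash
cat > h.py <<'E'
import numpy as np, cv2
from cell import env
def ray(n,u,v):
    c=env.camera_params(n); K=np.array([[c['fx'],0,c['cx']],[0,c['fy'],c['cy']],[0,0,1]])
    x=cv2.undistortPoints(np.array([[[u,v]]],float),K,np.array([c['k1'],0,0,0,0]))[0,0]
    R=c['R'];return -R.T@c['t'], R.T@np.array([x[0],x[1],1])
def onz(n,u,v,z):
    o,d=ray(n,u,v); return o+d*(z-o[2])/d[2]
def onplane(n,u,v,P,N):
    o,d=ray(n,u,v); return o+d*((P-o)@N)/(d@N)
def proj(n,X):
    c=env.camera_params(n); K=np.array([[c['fx'],0,c['cx']],[0,c['fy'],c['cy']],[0,0,1]])
    return cv2.projectPoints(np.array([X],float),cv2.Rodrigues(c['R'])[0],c['t'],K,np.array([c['k1'],0,0,0,0]))[0][0,0]
E
python3 - <<'E'
from h import *
np.set_printoptions(precision=1,suppress=True)
S=lambda u,v:(230+u/3,140+v/3)
D=lambda u,v:(150+u*.36667,60+v*.36667)
for p,z in (((233,268),332),((752,118),332),((250,540),0),((643,404),0)): print('scene',p,onz('scene',*S(*p),z))
for p,z in (((20,130),332),((66,150),332),((330,552),50),((335,598),0),((92,438),0)): print('side',p,onz('side',*D(*p),z))
E
```

```text
scene (233, 268) [ 796.7 -218.   332. ]
scene (752, 118) [765.7 157.4 332. ]
scene (250, 540) [ 789.7 -208.9    0. ]
scene (643, 404) [765.9 161.7   0. ]
side (20, 130) [744.7 160.3 332. ]
side (66, 150) [677.1 155.6 332. ]
side (330, 552) [427.6 121.6  50. ]
side (335, 598) [425.5 122.4   0. ]
side (92, 438) [765.2 149.8   0. ]
```

```bash
cat >> h.py <<'E'
S=lambda u,v:(230+u/3,140+v/3)
D=lambda u,v:(150+u*.36667,60+v*.36667)
def tri(a,b):
    o1,d1=ray(*a);o2,d2=ray(*b)
    s=np.linalg.lstsq(np.array([d1,-d2]).T,o2-o1,rcond=None)[0]
    p,q=o1+s[0]*d1,o2+s[1]*d2
    return (p+q)/2,np.linalg.norm(p-q)
E
python3 - <<'E'
from h import *
from scipy.optimize import least_squares
np.set_printoptions(precision=1,suppress=True)
obs=[('scene',S(233,268),(170,-190,332)),('scene',S(752,118),(170,190,332)),('scene',S(250,540),(170,-190,0)),('scene',S(643,404),(170,190,0)),
('side',D(330,552),(-170,190,50)),('side',D(335,598),(-170,190,0)),('side',D(92,438),(170,190,0)),('side',D(18,130),(170,190,332))]
def W(p,X): c,s=np.cos(p[2]),np.sin(p[2]); return np.array([p[0]+c*X[0]-s*X[1],p[1]+s*X[0]+c*X[1],X[2]])
f=lambda p:np.concatenate([proj(n,W(p,X))-u for n,u,X in obs])
r=least_squares(f,[611,-45,.08],loss='soft_l1');print(r.x[:2],r.x[2]);print(f(r.x).reshape(-1,2))
p=r.x;np.save('cab.npy',p)
def C(X):
    c,s=np.cos(p[2]),np.sin(p[2]);d=X[:2]-p[:2];return np.array([c*d[0]+s*d[1],-s*d[0]+c*d[1],X[2]])
for a,b in (((318,410),(443,98)),((520,285),(195,160))):
    X,e=tri(('side',*D(*a)),('scene',*S(*b)));print('lip end',X,C(X),e)
X,e=tri(('side',*D(248,362)),('scene',*S(512,84)));print('pointer knob',X,C(X),e)
E
python3 - <<'E'
import cv2
a=cv2.imread("pics/side0.png")[165:225,220:300]; cv2.imwrite("pics/side0p.png",cv2.resize(a,(800,600),interpolation=cv2.INTER_CUBIC))
a=cv2.imread("pics/scene0.png")[155:215,280:420]; cv2.imwrite("pics/scene0p.png",cv2.resize(a,(784,336),interpolation=cv2.INTER_CUBIC))
E
```

```text
[612.2 -47.5] 0.09908014248755818
[[-0.5  1.6]
 [-0.5 -1. ]
 [-3.2  5.1]
 [-1.7 -0.7]
 [-0.1  1.5]
 [-0.4  0.8]
 [-2.3  1.8]
 [-2.1 -2.2]]
lip end [477.7  79.2 144.2] [-121.3  139.4  144.2] 6.179639459278911
lip end [ 494.7 -176.5  146.6] [-129.7 -116.7  146.6] 4.606663262047952
pointer knob [521.3 117.7 187.2] [-74.1 173.4 187.2] 5.701788342580568
```

View pics/side0p.png

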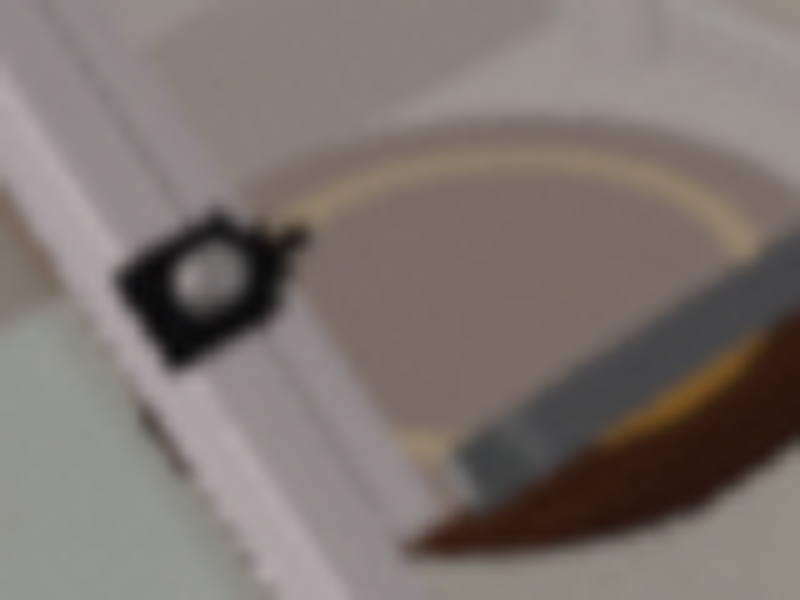

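View pics/scene0p.png

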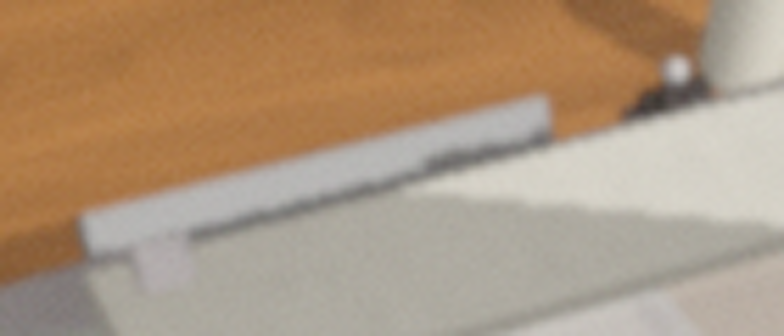

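```bash
python3 - <<'E'
from h import *
np.set_printoptions(precision=1,suppress=True)
d=np.load('pics/side0.npy'); im=cv2.imread('pics/side0.png').astype(int)
c=env.camera_params('side')
def back(n,u,v,z):
    o,r=ray(n,u,v); return o+r*z
# lip mask
m=np.zeros(d.shape,bool)
pts=[]
for t in np.linspace(0.05,.95,37):
    u=267+t*(341-267);v=213+t*(166-213)
    ui,vi=int(round(u)),int(round(v))
    pts.append(back('side',ui,vi,d[vi,ui]))
pts=np.array(pts);print(pts[::4]); 
P=pts
A=np.polyfit(P[:,1],P[:,0],1);print('x=f(y)',A,np.std(P[:,0]-np.polyval(A,P[:,1])),P[:,2].mean(),P[:,2].std())
for q in ((330,570),(400,520),(470,475)):   # riser
    u,v=map(lambda a:int(round(a)),D(*q));print('riser',back('side',u,v,d[v,u]),im[v,u])
for q in ((130,200),(180,285),(290,465),(330,525),(248,362)):
    u,v=map(lambda a:int(round(a)),D(*q));print('rail',back('side',u,v,d[v,u]))
d2=np.load('pics/scene0.npy')
for q in ((300,220),(500,170),(620,130),(700,90)):
    u,v=map(lambda a:int(round(a)),S(*q));print('roof',back('scene',u,v,d2[v,u]))
for q in ((250,148),(330,128),(400,110)):
    u,v=map(lambda a:int(round(a)),S(*q));print('lip scene',back('scene',u,v,d2[v,u]))
E
```

```text
[[ 479.6   69.7  135.6]
 [ 470.7   56.1  146.7]
 [ 473.6   29.8  145.6]
 [ 476.     6.2  143.9]
 [ 478.2  -18.2  145.1]
 [ 477.7  -43.9  147.3]
 [ 484.   -73.8  145.1]
 [ 484.8  -99.2  144.9]
 [ 487.5 -131.1  144.5]
 [ 487.6 -157.3  148.1]]
x=f(y) [ -0.1 476.5] 1.8097176834879336 145.3555160858842 1.9547789365979573
riser [421.9 127.5  38. ] [113 122 125]
riser [428.5  43.1  32.5] [100 108 111]
riser [437.8 -51.   23. ] [ 99 107 110]
rail [644.4 124.8 289.9]
rail [588.9 124.7 231.8]
rail [474.9 118.7 109.8]
rail [434.2 114.3  68.7]
rail [515.1 118.3 190.1]
roof [ 769.6 -168.1  332. ]
roof [765.  -31.  331.7]
roof [751.   64.3 332.7]
roof [730.2 138.2 333.6]
lip scene [ 496.8 -124.3  149.3]
lip scene [494.2 -45.5 149.6]
lip scene [488.3  25.6 149.8]
```

```bash
cat >> h.py <<'E'
def svals(n,pix,yaw=.078,off=20,ref=np.array([480,-48,145.5])):
    "pixels cast on plane parallel to pane, 'off' out of lip centre (ref = free face centre, off 20)"
    ex=np.array([np.cos(yaw),np.sin(yaw),0]);ey=np.array([-np.sin(yaw),np.cos(yaw),0]);ez=np.array([0,0,1.])
    es=(ex+ez)/2**.5;en=(ez-ex)/2**.5
    P=ref+(off-20)*en; out=[]
    for u,v in pix:
        X=onplane(n,u,v,P,en); out.append(((X-ref)@es,(X-ref)@ey))
    return np.array(out)
E
python3 - <<'E'
from h import *
np.set_printoptions(precision=1,suppress=True)
for off in (20,0,-4):
  for yaw in (.065,.078,.09):
    print(off,yaw,svals('side',[(265.5,210.5),(268.5,216.2),(250.3,188.5)],yaw,off).tolist())
print(svals('side',[D(521,283),D(524,294)]))
d=np.load('pics/side0.npy');print(d[184:196,240:254].astype(int))
im=cv2.imread('pics/side0.png').mean(2).astype(int);print(im[184:196,240:256])
E
```

```text
20 0.065 [[5.096632733940298, 136.32812966503207], [-8.776230346891847, 137.72586441240776], [62.66953951531499, 138.70638958160282]]
20 0.078 [[6.319562277290103, 137.06457103191244], [-7.51648529725653, 138.5956081401517], [63.8124738045382, 138.9225392858215]]
20 0.09 [[7.460680357704892, 137.75282336370793], [-6.340014536277884, 139.4072198686874], [64.87501258371637, 139.12947372528924]]
0 0.065 [[5.6878600013252125, 123.90215226814972], [-8.557553414486614, 125.33742263779122], [64.80686477142669, 126.34427942852051]]
0 0.078 [[6.798454198697665, 124.37735708634501], [-7.411939018036582, 125.94981766226236], [65.8468837140806, 126.2855941988588]]
0 0.09 [[7.833201917567889, 124.8226835031147], [-6.343511414573896, 126.52215625930302], [66.81186461370564, 126.23684254978974]]
-4 0.065 [[5.806105454802298, 121.41695678877322], [-8.513818028005506, 122.8597342828679], [65.23432982264906, 123.871857397904]]
-4 0.078 [[6.8942325829791375, 121.83991429723154], [-7.3910297621924315, 123.42065956668446], [66.2537656959891, 123.75820518146624]]
-4 0.09 [[7.907706229540432, 122.236655530
[... 938 characters left out ...]
 117 121 126 126 123 119 116]
 [ 97  72  79 100 112 102  99 108 112 113 114 122 122 115 114 111]
 [ 56  35  40  64  82  74  77  95  89  82  90 110 113 112 109 111]
 [ 34  34  32  34  42  35  47  64  52  45  65  96 109 110 110 110]
 [ 61  73  64  46  29  18  22  31  31  45  71  98 107 109 110 109]
 [ 94 101  95  77  47  21  12  19  41  72  92 105 110 109 109 110]
 [112 111 108  95  61  26  12  19  46  81 103 108 109 110 110 110]
 [117 111 111  99  65  26  14  25  55  86 106 110 110 109 110 109]
 [113 107 107  91  57  23  18  40  78 105 110 111 109 110 110 110]
 [ 98  92  85  66  36  16  19  46  91 119 119 112 110 110 110 111]
 [ 75  63  51  35  19  12  23  54  99 128 127 116 110 110 109 110]]
```

```bash
python3 - <<'E'
from h import *
np.set_printoptions(precision=1,suppress=True)
d=np.load('pics/side0.npy');im=cv2.imread('pics/side0.png').mean(2).astype(int)
print(d[205:222,260:282].astype(int));print(im[205:222,260:282])
ex=np.array([np.cos(.078),np.sin(.078),0]);en=(np.array([0,0,1])-ex)/2**.5
for u,v in ((268,213),(280,205),(300,192),(320,180),(338,168)):
    o,r=ray('side',u,v); print((u,v),onplane('side',u,v,np.array([480,-48,145.5]),en), o+r*d[v,u], d[v,u])
E
```

```text
[[ 903  905  904  905  909  911  912  912  916  917  917  918  882  881
   883  884  884  883  886  889  890  893]
 [   0  903  906  908  907  909  911  912  914  914  886  883  884  881
   880  882  885  884  887  889  891  894]
 [ 902  901  904  906  908  906  909  911  912  890  888  888  879  883
   882  884  884  887  889  887  888  892]
 [ 900  899  902  905  905  908  909  897  895  891  888  887  883  879
   880  882  882  885  887  886 1033 1030]
 [ 898  900  904  903  909  906  902  900  896  895  892  888  886  884
   883  880  881  886  886 1030 1033 1030]
 [ 897  899  900  902  903  904  904  900  897  897  893  890  889  885
   882  883  881 1027 1028 1026 1022 1025]
 [ 892  894  899  905  905  906  904  902  899  897  895  890  891  888
   885  882 1023 1022 1021 1025 1026 1020]
 [ 894  897  900  899  901  903  908  904  898  898  897  895  891  888
  1022 1018 1018 1017 1017 1021 1016 1021]
 [ 892  892  896  901  902  902  904  909  905  898  899  896  893 1015
  1014 1015 1014 1012 1017 1014 1016 1014]
 [ 895  894  892  897  899  901  906  907  905  901  900 1009 101
[... 2046 characters left out ...]
   27  26  27  30]
 [121 106  82  57  43  36  35  34  33  31  29  30  31  31  31  31  32  37
   41  47  55  62]
 [100  80  59  45  39  38  39  40  40  40  41  44  47  48  51  57  64  72
   82  93 104 109]
 [106  88  80  73  68  66  70  74  75  74  77  80  87  91  96 105 110 114
  118 125 129 131]
 [125 117 115 115 113 112 113 115 114 114 115 117 120 123 125 129 130 132
  132 134 135 136]]
(268, 213) [468.7  86.7 144.7] [492.7  68.5 122.8] 905.59845
(280, 205) [472.1  49.2 145.2] [470.5  50.5 146.6] 890.27545
(300, 192) [477.7 -17.7 145.6] [478.2 -18.2 145.1] 936.5365
(320, 180) [482.3 -89.5 144.5] [483.  -90.2 143.9] 982.8668
(338, 168) [ 488.9 -162.7  145.4] [ 489.6 -163.5  144.8] 1029.8962
```

```bash
python3 - <<'E'
from h import *
np.set_printoptions(precision=1,suppress=True)
d=np.load('pics/side0.npy')
yaw=.078
ex=np.array([np.cos(yaw),np.sin(yaw),0]);ey=np.array([-ex[1],ex[0],0]);ez=np.array([0,0,1.]);es=(ex+ez)/2**.5;en=(ez-ex)/2**.5
ref=np.array([480,-48,145.5])
for u,v in ((249,187),(250,187),(248,188),(249,188),(250,188),(249,189),(248,189)):
    o,r=ray('side',u,v);X=o+r*d[v,u]-ref;print((u,v),X@es,X@ey,X@en+20)
print('free',svals('side',[(271.5,205.2),(276.3,211.8)],yaw,20))
print('foot',svals('side',[(265.5,210),(268,215.8)],yaw,-20))
print('far',svals('side',[D(521,283),D(524,294)]))
for off in (0,10,20):print('ptr',off,svals('side',[(249.7,188)],yaw,off))
# edges along the bar: darkness profile along columns
im=cv2.imread('pics/side0.png').mean(2)
for u in (285,290,295,300,305,310,315,320,325,330):
    print(u,im[int(212-(u-268)*.635)-7:int(212-(u-268)*.635)+9,u].astype(int), int(212-(u-268)*.635)-7)
E
```

```text
(249, 187) 69.64090582112568 129.99305434001735 4.753050747353701
(250, 187) 68.84772693473185 126.14004808202458 2.0951217314632338
(248, 188) 68.64776378319442 134.4312551389825 6.149813109348351
(249, 188) 67.82055914025237 130.8113725037896 3.8191804344453537
(250, 188) 66.70383890204818 128.8808556187611 4.193211387003636
(249, 189) 65.98758305914154 131.70244469650416 2.999851923179584
(248, 189) 67.02099150353054 134.1289035009679 3.428907820375276
free [[  9.1 116.6]
 [ -8.7 115.6]]
foot [[  8.2 111. ]
 [ -5.9 113.8]]
far [[   4.9 -132.5]
 [  -5.4 -127.9]]
ptr 0 [[ 67.5 126.9]]
ptr 10 [[ 66.4 133.2]]
ptr 20 [[ 65.4 139.5]]
285 [109 106  94  80  72  70  69  70  70  70  74  77  74  59  40  30] 194
290 [109 105  93  78  71  69  70  70  70  71  75  80  76  62  45  32] 191
295 [117 119 114 101  81  72  68  70  70  69  69  68  61  49  39  33] 187
300 [127 115 103  88  76  70  70  68  70  69  62  51  38  32  30  29] 184
305 [148 145 130 102  78  70  69  69  69  71  72  66  57  51  48  43] 181
310 [145 142 129 101  78  70  70  70  71  75  91 119 134 138 138 136] 178
315 [143 140 119  91  74  71  69  70  70  80 104 124 133 137 137 137] 175
320 [139 137 131 111  87  73  70  70  70  72  85 105 121 130 134 135] 171
325 [138 135 125 106  84  72  69  69  69  72  81 105 131 141 138 134] 168
330 [137 135 126 105  84  72  69  69  70  71  76  90  99 100 100 103] 165
```

{"method": "play_rows", "body": {"targets": [{"linear": [12, -12, 0], "turn": 0.02}, {"linear": [36, -38, 0], "turn": 0.05}, {"linear": [70, -74, 0], "turn": 0.09}, {"linear": [109, -115, 0], "turn": 0.13}, {"linear": [148, -156, 0], "turn": 0.17}, {"linear": [187, -198, 0], "turn": 0.2}, {"linear": [226, -239, 0], "turn": 0.23}, {"linear": [265, -280, 0], "turn": 0.26}, {"linear": [303, -321, 0], "turn": 0.28}, {"linear": [335, -354, 0], "turn": 0.293}, {"linear": [362, -383, 0], "turn": 0.293}, {"linear": [378, -399, 0], "turn": 0.293}, {"linear": [389, -411, 0], "turn": 0.293}, {"linear": [389, -411, 0], "turn": 0.293}, {"linear": [389, -411, 0], "turn": 0.293}], "hand": 0}}

```text
t: 1.98
eef_pos: [439.9, -59.0, 292.2]
tcp_rot: [3.141, 0.0, 0.077]
ft_force: [0.0, 0.5, 1.0]
opening: 0.003
```

```bash
python3 - <<'E'
from cell import env
import cv2
s=env.state();print(s['t'],s['eef_pos'],s['tcp_rot'],s['ft_force'],s['opening'])
for n in ("side","wrist"):
    p,d=env.read_camera(n); cv2.imwrite(f"pics/{n}1.png",p[:,:,::-1])
E
```

```text
1.975 [439.93363349 -59.02453524 292.1614318 ] [3.14145998e+00 1.83998347e-04 7.74606750e-02] [0.01895775 0.48170802 0.97219457] 0.0032575633417254585
```

View pics/side1.png

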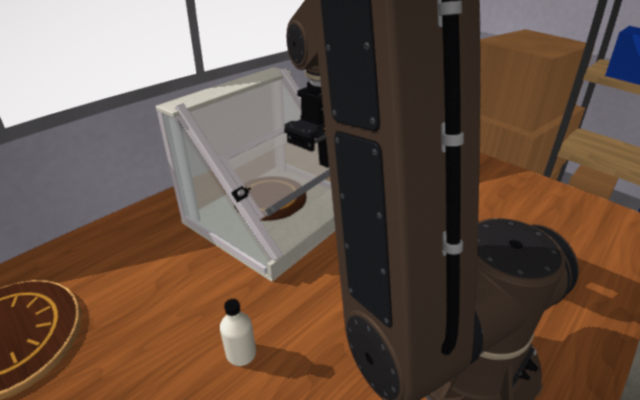

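View pics/wrist1.png

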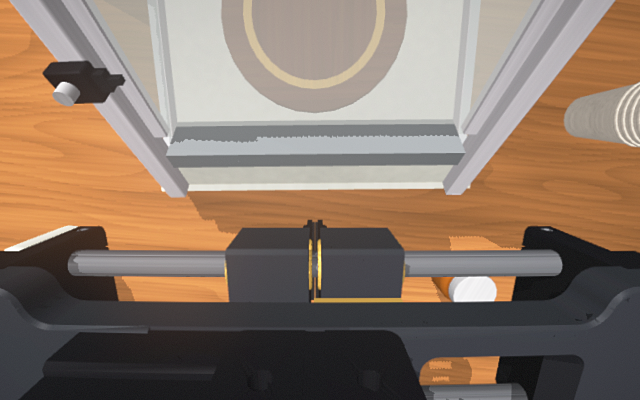

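{"method": "play_rows", "body": {"targets": [{"linear": [0, 0, 10]}, {"linear": [0, 0, 35]}, {"linear": [0, 0, 65]}, {"linear": [0, 0, 88]}, {"linear": [0, 0, 99]}, {"linear": [5, 0, 99]}, {"linear": [12, 0, 99]}, {"linear": [16, 0, 99]}, {"linear": [18, 0, 99]}, {"linear": [18, 0, 99]}]}}

```text
validation failed for argument at $.ta...
```

```bash
python3 - <<'E'
from cell import env
import cv2
s=env.state();print(s['t'],s['eef_pos'],s['tcp_rot'],s['ft_force'],s['opening'])
for n in ("side","wrist"):
    p,d=env.read_camera(n); cv2.imwrite(f"pics/{n}2.png",p[:,:,::-1])
a=cv2.imread("pics/side2.png")[130:240,220:400]; cv2.imwrite("pics/side2z.png",cv2.resize(a,None,fx=4,fy=4,interpolation=cv2.INTER_CUBIC))
E
```

```text
2.075 [439.94911299 -59.1964691  292.21086771] [3.14143840e+00 3.30327921e-05 7.67240421e-02] [ 0.0936295   0.49538258 -0.0427958 ] 0.00802363879748691
```

View pics/side2z.png

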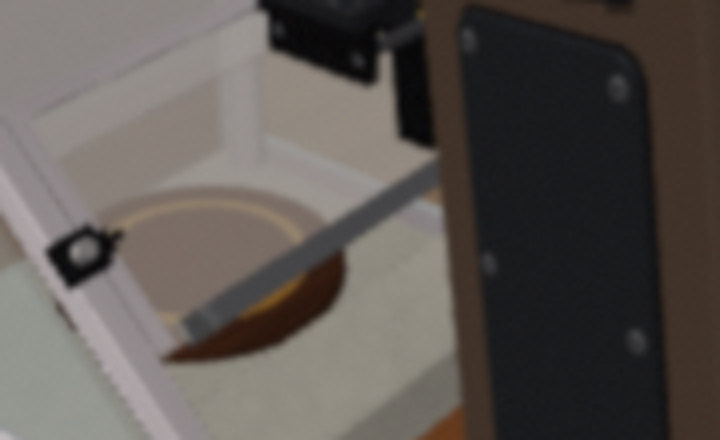

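View pics/wrist2.png

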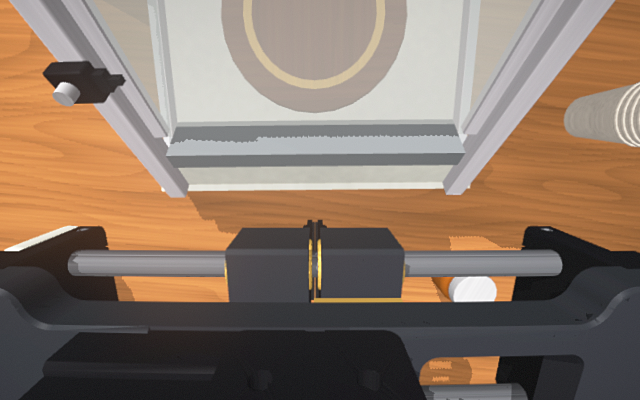

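The move was refused because "turn" was missing, so nothing moved. The pictures are the same as before: lip end near (270,208) in the side view, pointer at (250,188), and fingers over the lip's middle in the wrist view. I'll resend it with turns.

{"method": "play_rows", "body": {"targets": [{"linear": [0, 0, 10], "turn": 0}, {"linear": [0, 0, 35], "turn": 0}, {"linear": [0, 0, 65], "turn": 0}, {"linear": [0, 0, 88], "turn": 0}, {"linear": [0, 0, 99], "turn": 0}, {"linear": [5, 0, 99], "turn": 0}, {"linear": [12, 0, 99], "turn": 0}, {"linear": [16, 0, 99], "turn": 0}, {"linear": [18, 0, 99], "turn": 0}, {"linear": [18, 0, 99], "turn": 0}]}}

```text
t: 3.42
eef_pos: [458.2, -57.1, 193.4]
tcp_rot: [3.141, -0.0, 0.078]
ft_force: [-0.4, -0.1, 0.1]
opening: 0.005
```

```bash
python3 - <<'E'
from cell import env
import cv2
s=env.state();print(s['t'],s['eef_pos'],s['tcp_rot'],s['ft_force'],s['opening'])
for n in ("side","wrist"):
    p,d=env.read_camera(n); cv2.imwrite(f"pics/{n}3.png",p[:,:,::-1])
a=cv2.imread("pics/side3.png")[130:240,220:400]; cv2.imwrite("pics/side3z.png",cv2.resize(a,None,fx=4,fy=4,interpolation=cv2.INTER_CUBIC))
E
```

```text
3.425 [458.17181514 -57.08029036 193.40074119] [ 3.14136505e+00 -3.54926131e-04  7.79068166e-02] [-0.3724963  -0.123413    0.09731532] 0.005359888674254539
```

View pics/side3z.png

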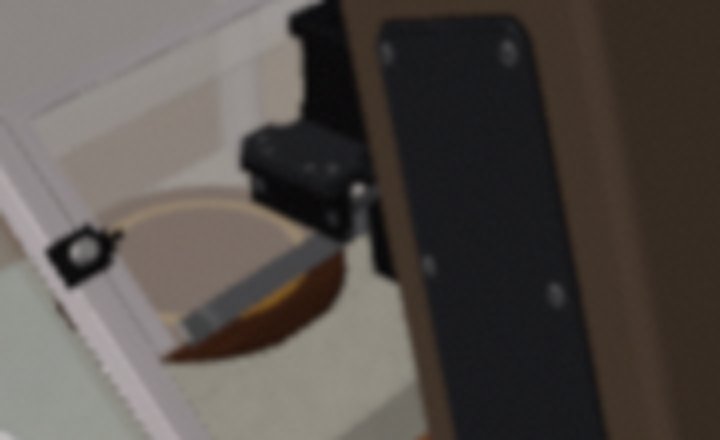

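View pics/wrist3.png

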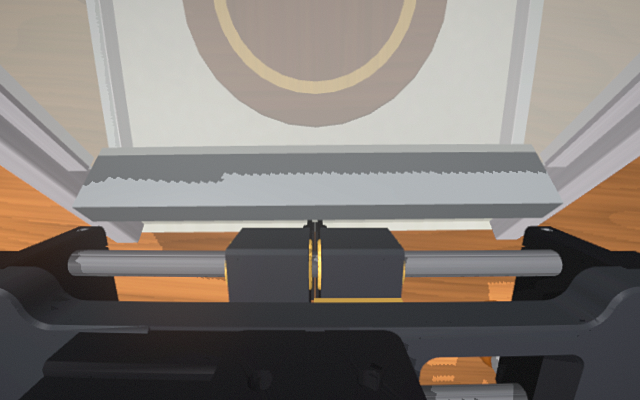

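{"method": "play_rows", "body": {"targets": [{"linear": [3, 0, 0], "turn": 0}, {"linear": [6, 0, 0], "turn": 0}, {"linear": [8, 0, -1], "turn": 0}, {"linear": [10, 0, -3], "turn": 0}, {"linear": [13, 0, -6], "turn": 0}, {"linear": [16, 0, -9], "turn": 0}, {"linear": [19, 0, -12], "turn": 0}, {"linear": [22, 0, -15], "turn": 0}, {"linear": [22, 0, -15], "turn": 0}]}}

```text
t: 4.65
eef_pos: [480.4, -55.3, 208.6]
tcp_rot: [3.141, -0.001, 0.078]
ft_force: [-2.7, -0.1, 1.5]
opening: 0.008
```

```bash
python3 - <<'E'
from cell import env
import cv2
s=env.state();print(s['t'],s['eef_pos'],s['tcp_rot'],s['ft_force'],s['opening'])
for n in ("side","wrist"):
    p,d=env.read_camera(n); cv2.imwrite(f"pics/{n}4.png",p[:,:,::-1])
a=cv2.imread("pics/side4.png")[130:240,220:400]; cv2.imwrite("pics/side4z.png",cv2.resize(a,None,fx=4,fy=4,interpolation=cv2.INTER_CUBIC))
E
```

```text
4.65 [480.39006491 -55.34257784 208.59295618] [ 3.14130240e+00 -1.03145560e-03  7.79019415e-02] [-2.66575958 -0.07644506  1.49200947] 0.008397544895222729
```

View pics/side4z.png

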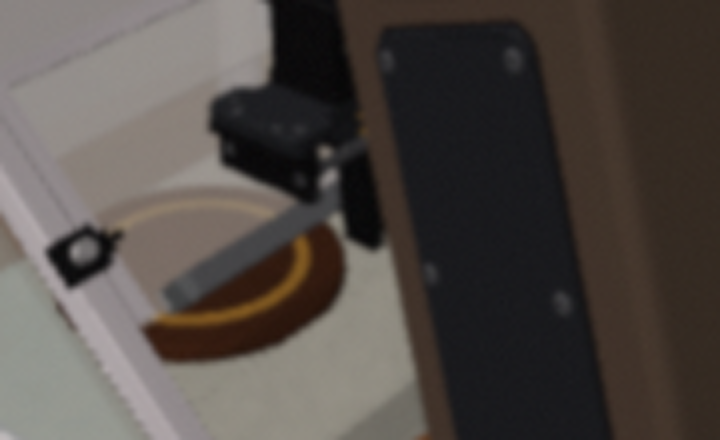

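View pics/wrist4.png

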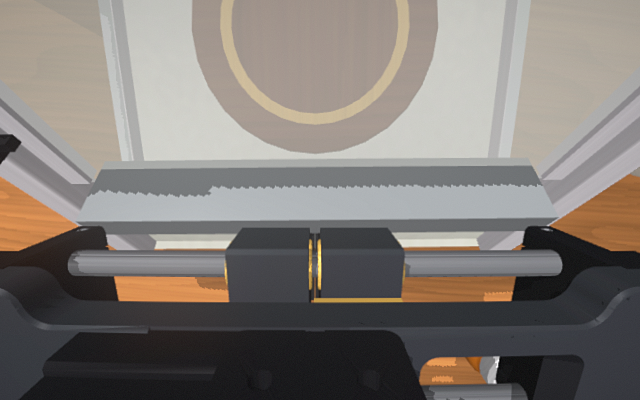

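```bash
cat >> h.py <<'E'
def lips(img,s_guess,ys=np.arange(70,112,3),yaw=.078):
    "s of both free-face edges near the +y end by max gradient along slope; returns upper, lower medians"
    g=cv2.imread(img) if isinstance(img,str) else img
    g=g.mean(2).astype(np.float32)
    ex=np.array([np.cos(yaw),np.sin(yaw),0]);ey=np.array([-ex[1],ex[0],0]);ez=np.array([0,0,1.]);es=(ex+ez)/2**.5
    ref=np.array([480,-48,145.5]); ss=np.arange(-16,16.1,.5)+s_guess
    U=[];L=[]
    for y in ys:
        uv=np.array([proj('side',ref+es*s+ey*y) for s in ss],np.float32)
        v=cv2.remap(g,uv[:,:1],uv[:,1:],cv2.INTER_CUBIC).ravel(); v=cv2.GaussianBlur(v[:,None],(1,5),0).ravel()
        dv=np.gradient(v); h=len(ss)//2
        U.append(ss[h+np.argmax(dv[h+6:])+6]); L.append(ss[np.argmax(np.abs(dv[:h-6]))])
    return np.median(U),np.std(U),np.median(L),np.std(L)
E
python3 - <<'E'
from h import *
for n,g in (('0',0),('1',0),('3',0),('4',18),('4',22)):
    print(n,g,lips(f'pics/side{n}.png',g))
E
```

```text
0 0 (np.float64(10.0), np.float64(0.4857668038834087), np.float64(-10.0), np.float64(1.5084794344244912))
1 0 (np.float64(9.5), np.float64(0.5212328399759437), np.float64(-10.25), np.float64(1.4196147795965566))
3 0 (np.float64(9.75), np.float64(0.410325903324145), np.float64(-10.25), np.float64(1.6241167144145818))Traceback (most recent call last):
  File "<stdin>", line 3, in <module>
  File "h.py", line 37, in lips
    uv=np.array([proj('side',ref+es*s+ey*y) for s in ss],np.float32)
                 ~~~~^^^^^^^^^^^^^^^^^^^^^^
  File "h.py", line 12, in proj
    c=env.camera_params(n); K=np.array([[c['fx'],0,c['cx']],[0,c['fy'],c['cy']],[0,0,1]])
ValueError: time passes only in moves, steps and waits
```

```bash
sed -i "s/^from cell import env/from cell import env as _e\nfrom functools import lru_cache\nclass env:\n    camera_params=staticmethod(lru_cache(None)(lambda n:_e.camera_params(n)))\n    read_camera=staticmethod(lambda n:_e.read_camera(n))\n    state=staticmethod(lambda:_e.state())/" h.py
python3 - <<'E'
from h import *
for n,g in (('0',0),('4',18),('4',20),('4',22),('4',24)):
    print(n,g,lips(f'pics/side{n}.png',g))
E
```

```text
0 0 (np.float64(10.0), np.float64(0.4857668038834087), np.float64(-10.0), np.float64(1.5084794344244912))
4 18 (np.float64(30.0), np.float64(0.5890150893739514), np.float64(14.0), np.float64(0.5297284633639759))
4 20 (np.float64(30.0), np.float64(0.5890150893739514), np.float64(14.0), np.float64(0.6934459942481285))
4 22 (np.float64(30.0), np.float64(0.5890150893739514), np.float64(14.0), np.float64(0.6934459942481285))
4 24 (np.float64(30.0), np.float64(0.5890150893739514), np.float64(14.0), np.float64(0.6934459942481285))
```

{"method": "play_rows", "body": {"targets": [{"linear": [2, 0, -2], "turn": 0}, {"linear": [5, 0, -5], "turn": 0}, {"linear": [9, 0, -9], "turn": 0}, {"linear": [13, 0, -13], "turn": 0}, {"linear": [17, 0, -17], "turn": 0}, {"linear": [20, 0, -20], "turn": 0}, {"linear": [23, 0, -23], "turn": 0}, {"linear": [25, 0, -25], "turn": 0}, {"linear": [25, 0, -25], "turn": 0}]}}

```text
t: 5.88
eef_pos: [505.2, -53.4, 233.5]
tcp_rot: [3.141, -0.001, 0.078]
ft_force: [-1.5, 1.6, 0.5]
opening: 0.008
```

```bash
python3 - <<'E'
from h import *
s=env.state();print(s['t'],s['eef_pos'],s['tcp_rot'],s['ft_force'],s['opening'])
for n in ("side","wrist"):
    p,d=env.read_camera(n); cv2.imwrite(f"pics/{n}5.png",p[:,:,::-1]); np.save(f"pics/{n}5.npy",d)
a=cv2.imread("pics/side5.png")[165:225,220:300]; cv2.imwrite("pics/side5z.png",cv2.resize(a,(800,600),interpolation=cv2.INTER_CUBIC))
for g in (55,58,61): print(lips("pics/side5.png",g))
E
```

```text
5.875 [505.22537849 -53.41974201 233.47037621] [ 3.14134379e+00 -8.74725316e-04  7.78594581e-02] [-1.51881294  1.62315109  0.51771332] 0.00825705458005526
(np.float64(65.5), np.float64(0.6154888549862174), np.float64(49.0), np.float64(0.5150787536377127))
(np.float64(65.5), np.float64(0.6154888549862174), np.float64(49.0), np.float64(0.5150787536377127))
(np.float64(65.5), np.float64(0.6154888549862174), np.float64(49.0), np.float64(0.5150787536377127))
```

View pics/side5z.png

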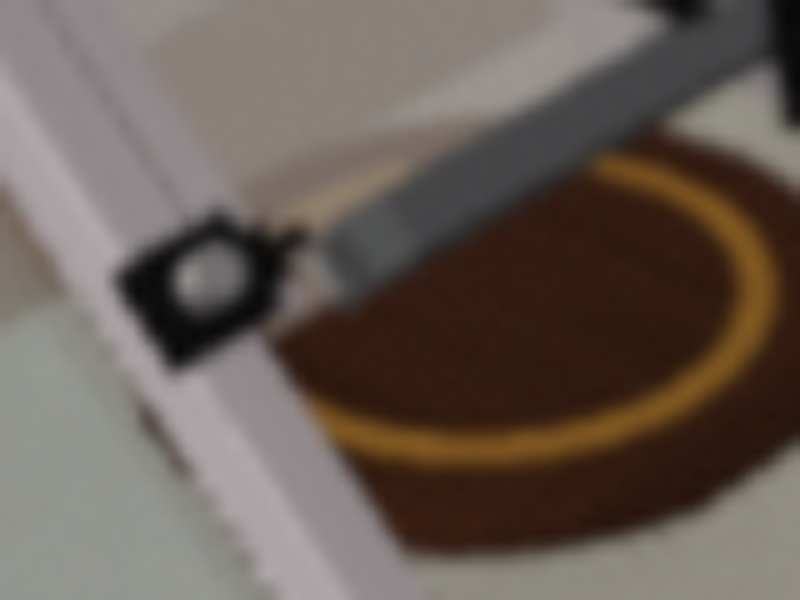

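View pics/wrist5.png

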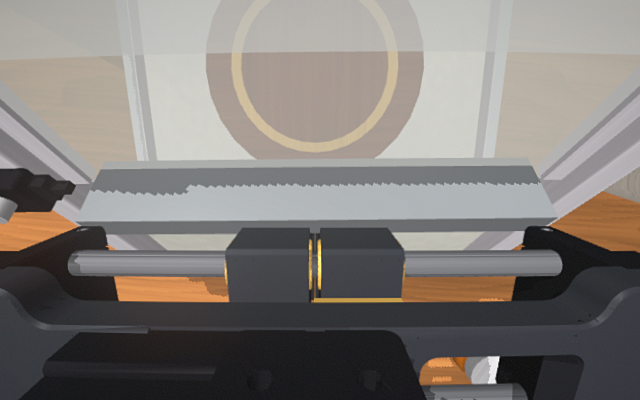

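```bash
python3 - <<'E'
import cv2
a=cv2.imread("pics/wrist5.png")[140:240,0:160]; cv2.imwrite("pics/wrist5z.png",cv2.resize(a,(800,500),interpolation=cv2.INTER_CUBIC))
from h import *
np.set_printoptions(precision=0,suppress=True,linewidth=200)
d=np.load('pics/wrist5.npy');print(d[178:200:1,54:104:3])
yaw=.078
ex=np.array([np.cos(yaw),np.sin(yaw),0]);ey=np.array([-ex[1],ex[0],0]);ez=np.array([0,0,1.]);es=(ex+ez)/2**.5;en=(ez-ex)/2**.5
ref=np.array([480,-48,145.5])
np.set_printoptions(precision=1,suppress=True,linewidth=200)
def q(u,v):
    o,r=ray('wrist',u,v);X=o+r*d[v,u]-ref;return np.array([X@es,X@ey,X@en+20])
for u in (64,68,72):
    for v in (184,186,188,190,192): print('ptr',u,v,q(u,v))
for u in (120,200,316,430,520):
    print('lip',u,[q(u,v) for v in (175,190,205,215,222,226)])
E
```

```text
[[161. 164. 164. 167. 161. 160. 160. 161. 162. 162. 160. 164. 166. 166. 154. 157. 154.]
 [150. 164. 165. 167. 163. 163. 161. 161. 163. 162. 162. 165. 167. 167. 154. 156. 155.]
 [150. 163. 165. 167. 169. 162. 163. 163. 163. 163. 162. 163. 167. 167. 155. 155. 154.]
 [149. 149. 149. 150. 149. 150. 163. 164. 164. 163. 165. 165. 167. 169. 154. 154. 154.]
 [149. 148. 149. 149. 148. 150. 164. 165. 165. 165. 165. 165. 168. 190. 153. 154. 153.]
 [149. 148. 148. 148. 148. 149. 151. 165. 165. 165. 165. 165. 188. 154. 154. 154. 154.]
 [147. 148. 148. 148. 147. 150. 151. 176. 178. 180. 183. 186. 188. 154. 154. 154. 153.]
 [149. 147. 147. 148. 146. 149. 151. 153. 177. 181. 183. 186. 190. 153. 153. 153. 152.]
 [148. 147. 147. 147. 147. 149. 151. 153. 176. 180. 184. 186. 188. 153. 152. 152. 153.]
 [148. 147. 147. 147. 146. 149. 151. 176. 178. 181. 184. 186. 188. 154. 151. 153. 153.]
 [146. 146. 147. 146. 147. 150. 151. 176. 178. 180. 184. 186. 188. 151. 151. 152. 152.]
 [146. 146. 147. 146. 147. 149. 152. 176. 177. 179. 184. 186. 151. 152. 151. 152. 152.]
 [146. 146. 146. 145. 146. 149. 151. 176. 17
[... 1513 characters left out ...]
rray([66.6, 55. ,  1.7]), array([65.6, 53.4, 10.6]), array([65.4, 52.2, 16.4]), array([64.5, 51.8, 20. ]), array([58.9, 53.9, 19.5])]
lip 316 [array([66.7, -7.7, -8.2]), array([65.5, -7.7,  1.1]), array([65.7, -7.6, 10.6]), array([65.4, -7.6, 16.4]), array([64. , -7.6, 19.7]), array([58.8, -7.6, 19.4])]
lip 430 [array([ 66.6, -71.4,  -8.3]), array([ 65.7, -69.7,   1.2]), array([ 66. , -67.5,  10.8]), array([ 66.8, -65.8,  17.2]), array([ 63. , -66.7,  19.3]), array([ 56.4, -69.3,  18.3])]
lip 520 [array([  66.1, -123.6,   -8.9]), array([  67.1, -118.6,    2.1]), array([  66.8, -115.1,   11.3]), array([  66.3, -113.2,   17. ]), array([  60.7, -116.3,   18.2]), array([  56.3, -119.1,   18.4])]
```

View pics/wrist5z.png

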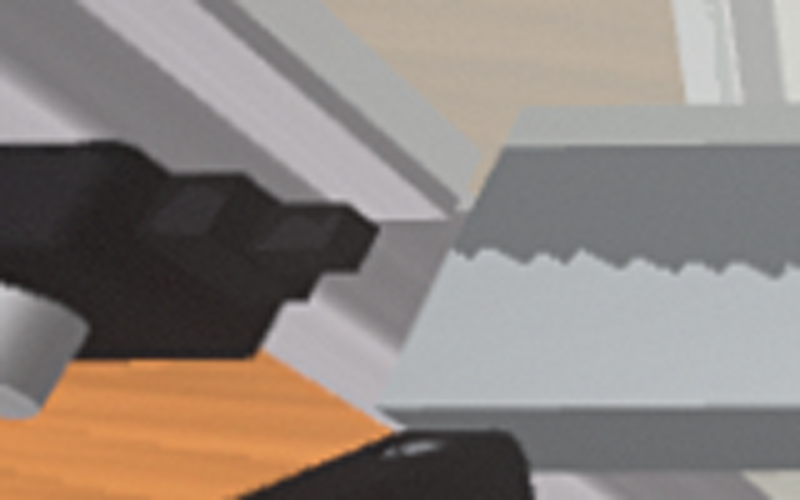

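```bash
python3 - <<'E'
from h import *
d=np.load('pics/wrist5.npy')
yaw=.078
ex=np.array([np.cos(yaw),np.sin(yaw),0]);ey=np.array([-ex[1],ex[0],0]);ez=np.array([0,0,1.]);es=(ex+ez)/2**.5;en=(ez-ex)/2**.5
ref=np.array([480,-48,145.5])
np.set_printoptions(precision=1,suppress=True,linewidth=200)
def q(u,v):
    o,r=ray('wrist',u,v);X=o+r*d[v,u]-ref;return np.array([X@es,X@ey,X@en+20])
for v in range(180,200):
    print(v,np.median([q(u,v) for u in range(57,67)],axis=0), np.median([q(u,v) for u in range(67,75)],axis=0))
A=np.array([q(u,v) for v in range(185,216,2) for u in range(120,520,5)]);print('lip upper',np.median(A[:,0]),A[:,0].std())
n=A[:,1]>60;print(np.median(A[n,0]))
print(lips("pics/side5.png",57))
E
```

```text
180 [ 56.2 147.6 -12.7] [ 58.7 138.5 -10.8]
181 [ 70.  132.1  -2.1] [ 63.9 132.5  -6.4]
182 [ 70.5 130.7  -1. ] [ 68.7 127.8  -2.3]
183 [ 69.9 131.4  -0.8] [ 68.1 128.   -2.1]
184 [ 70.  130.6  -0. ] [ 67.7 127.9  -1.7]
185 [ 70.  130.6   0.6] [ 67.5 127.6  -1.1]
186 [ 70.  129.8   1.3] [ 68.  127.4  -0.1]
187 [ 70.  129.7   1.9] [ 67.3 127.6   0.1]
188 [ 69.9 129.1   2.5] [ 66.9 127.4   0.5]
189 [ 70.3 128.7   3.4] [ 65.7 128.    0.3]
190 [ 69.5 129.5   3.5] [ 65.8 127.6   1.1]
191 [ 68.5 129.9   3.5] [ 65.8 127.8   1.7]
192 [ 67.2 131.2   3.3] [ 65.5 128.2   2.2]
193 [ 66.5 131.2   3.5] [ 64.2 129.6   2. ]
194 [ 65.6 132.2   3.5] [ 55.5 138.5  -3. ]
195 [ 61.4 136.9   1.5] [ 46.4 147.5  -8.1]
196 [ 61.9 136.5   2.5] [ 45.9 147.6  -7.7]
197 [ 61.  137.5   2.6] [ 45.9 147.4  -6.9]
198 [ 60.2 137.4   2.8] [ 44.5 147.6  -7. ]
199 [ 54.9 142.3   0.1] [ 44.2 147.6  -6.5]
lip upper 66.15806744776354 9.25563600390179
65.54678430391861
(np.float64(65.5), np.float64(0.6154888549862174), np.float64(49.0), np.float64(0.5150787536377127))
```

{"method": "play_rows", "body": {"targets": [{"linear": [1, 0, -1], "turn": 0}, {"linear": [2.5, 0, -2.5], "turn": 0}, {"linear": [4, 0, -4], "turn": 0}, {"linear": [5, 0, -5], "turn": 0}, {"linear": [6, 0, -6], "turn": 0}, {"linear": [6.3, 0, -6.3], "turn": 0}, {"linear": [6.3, 0, -6.3], "turn": 0}]}}

```text
t: 6.85
eef_pos: [511.3, -53.0, 239.6]
tcp_rot: [3.141, -0.0, 0.078]
ft_force: [-3.7, 1.2, -1.2]
opening: 0.004
```

```bash
cat >> h.py <<'E'
def wcheck(tag):
    yaw=.078
    ex=np.array([np.cos(yaw),np.sin(yaw),0]);ey=np.array([-ex[1],ex[0],0]);ez=np.array([0,0,1.]);es=(ex+ez)/2**.5;en=(ez-ex)/2**.5
    ref=np.array([480,-48,145.5]);c=env.camera_params('wrist');R=c['R'];t=c['t']
    p,d=env.read_camera('wrist'); cv2.imwrite(f"pics/wrist{tag}.png",p[:,:,::-1]); np.save(f"pics/wrist{tag}.npy",d)
    K=np.array([[c['fx'],0,c['cx']],[0,c['fy'],c['cy']],[0,0,1]])
    v,u=np.mgrid[0:400,0:640]; x=cv2.undistortPoints(np.stack([u,v],-1).reshape(-1,1,2).astype(float),K,np.array([c['k1'],0,0,0,0])).reshape(-1,2)
    z=d.ravel(); X=(np.c_[x*z[:,None],z]-t)@R-ref
    q=np.c_[X@es,X@ey,X@en+20]; q=q[z>0]
    return q
E
python3 - <<'E'
from h import *
s=env.state();print(s['t'],s['eef_pos'],s['ft_force'])
q=wcheck('6')
p,d=env.read_camera('side'); cv2.imwrite("pics/side6.png",p[:,:,::-1])
L=q[(abs(q[:,0]-74.5)<4)&(abs(q[:,2]-4)<9)&(abs(q[:,1]+6)<110)]
print('lip upper',len(L),np.median(L[:,0]),L[:,0].std())
F=q[(abs(q[:,1]-130)<2.5)&(abs(q[:,0]-68)<4)&(abs(q[:,2])<5)]
print('ptr',len(F)); 
for n in (-1,0,1,2,3): 
    a=F[abs(F[:,2]-n)<.5]; print(n,len(a),np.round(np.percentile(a[:,0],[10,50,90]),1) if len(a) else '')
print(lips('pics/side6.png',66))
E
```

```text
6.85 [511.26851698 -52.96356129 239.56893299] [-3.71273449  1.21652372 -1.1520308 ]
lip upper 11416 74.60694031773878 0.640518316241696
ptr 147
-1 16 [65.3 68.8 70.4]
0 17 [67.6 70.  70.2]
1 21 [66.4 69.6 70.6]
2 15 [66.7 69.5 70.1]
3 33 [65.1 68.  70. ]
(np.float64(74.0), np.float64(0.31943828249996997), np.float64(57.5), np.float64(2.1336110044634067))
```

View pics/wrist6.png

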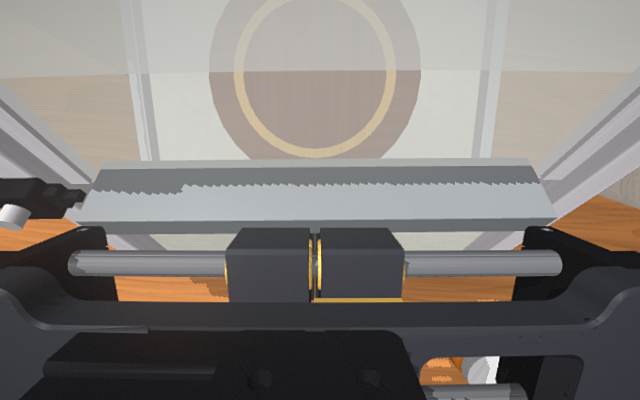

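{"method": "play_rows", "body": {"targets": [{"linear": [0.3, 0, -0.3], "turn": 0}, {"linear": [0.6, 0, -0.6], "turn": 0}, {"linear": [0.6, 0, -0.6], "turn": 0}]}}

```text
t: 7.32
eef_pos: [511.8, -52.9, 240.1]
tcp_rot: [3.142, -0.0, 0.078]
ft_force: [-3.1, 0.2, -1.5]
opening: 0.008
```

```bash
python3 - <<'E'
from h import *
s=env.state();print(s['t'],s['eef_pos'],s['ft_force'])
q=wcheck('7')
p,d=env.read_camera('side'); cv2.imwrite("pics/side7.png",p[:,:,::-1])
L=q[(abs(q[:,0]-75)<4)&(abs(q[:,2]-4)<9)&(abs(q[:,1]+6)<110)]
print('lip upper',len(L),np.median(L[:,0]),L[:,0].std())
F=q[(abs(q[:,1]-130)<2.5)&(abs(q[:,0]-68)<4)&(abs(q[:,2])<5)]
for n in (0,1,2,3): 
    a=F[abs(F[:,2]-n)<.5]; print(n,len(a),np.round(np.percentile(a[:,0],[10,50,90]),1) if len(a) else '')
print(lips('pics/side7.png',66))
a=cv2.imread("pics/side7.png")[165:225,220:300]; cv2.imwrite("pics/side7z.png",cv2.resize(a,(800,600),interpolation=cv2.INTER_CUBIC))
E
```

```text
7.325 [511.81333558 -52.90980879 240.12002914] [-3.12124052  0.1939323  -1.54143353]
lip upper 11405 75.34593531091461 0.6427541082664082
0 19 [66.6 69.8 70.2]
1 10 [68.5 69.5 70.2]
2 22 [67.4 69.6 70.9]
3 25 [65.9 68.3 70.1]
(np.float64(74.5), np.float64(0.6113300988794175), np.float64(58.25), np.float64(2.386451981755445))
```

View pics/side7z.png

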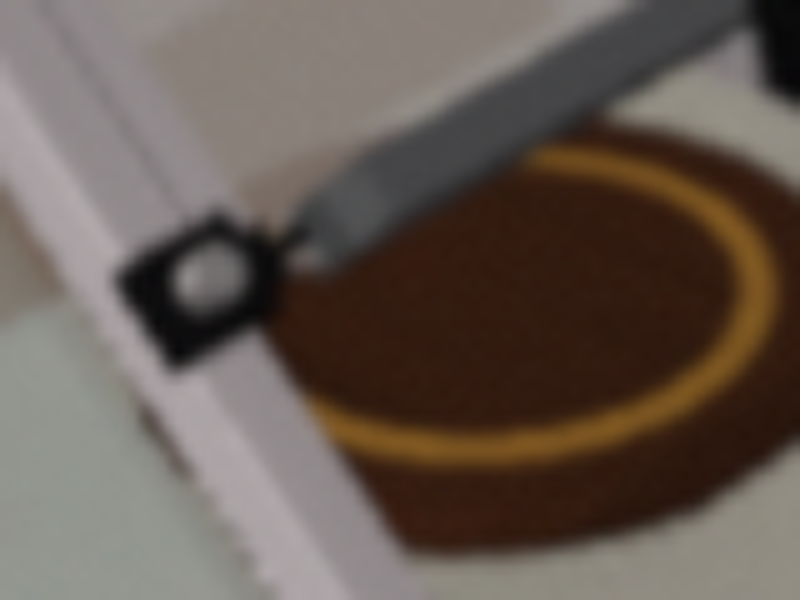

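{"method": "play_rows", "body": {"targets": [{"linear": [-2, 0, 0], "turn": 0}, {"linear": [-8, 0, 0], "turn": 0}, {"linear": [-20, 0, 0], "turn": 0}, {"linear": [-38, 0, -5], "turn": 0}, {"linear": [-55, 0, -20], "turn": 0}, {"linear": [-65, 0, -40], "turn": 0}, {"linear": [-70, 0, -52], "turn": 0}, {"linear": [-70, 0, -55], "turn": 0}, {"linear": [-70, 0, -55], "turn": 0}]}}

```text
t: 8.55
eef_pos: [442.1, -58.4, 295.0]
tcp_rot: [3.141, -0.0, 0.078]
ft_force: [0.9, -0.5, -0.2]
opening: 0.007
```

```bash
python3 - <<'E'
from h import *
s=env.state();print(s['t'],s['eef_pos'],s['ft_force'])
q=wcheck('8')
for n in ('side','scene'):
    p,d=env.read_camera(n); cv2.imwrite(f"pics/{n}8.png",p[:,:,::-1])
L=q[(abs(q[:,0]-75)<4)&(abs(q[:,2]-4)<9)&(abs(q[:,1]+6)<110)]
print('lip upper',len(L),np.median(L[:,0]),L[:,0].std())
F=q[(abs(q[:,1]-130)<2.5)&(abs(q[:,0]-68)<4)&(abs(q[:,2])<5)]
for n in (0,1,2,3): 
    a=F[abs(F[:,2]-n)<.5]; print(n,len(a),np.round(np.percentile(a[:,0],[10,50,90]),1) if len(a) else '')
print(lips('pics/side8.png',66))
E
```

```text
8.55 [442.06788537 -58.36668716 294.96139482] [ 0.93370424 -0.47422805 -0.24937564]
lip upper 5264 75.54118754437744 0.5411692237437956
0 8 [66.3 69.6 70.1]
1 14 [66.6 69.3 70.2]
2 13 [66.1 69.4 70. ]
3 23 [65.5 67.7 69.9]
(np.float64(74.5), np.float64(0.6113300988794175), np.float64(58.5), np.float64(2.216876364691214))
```

View pics/wrist8.png

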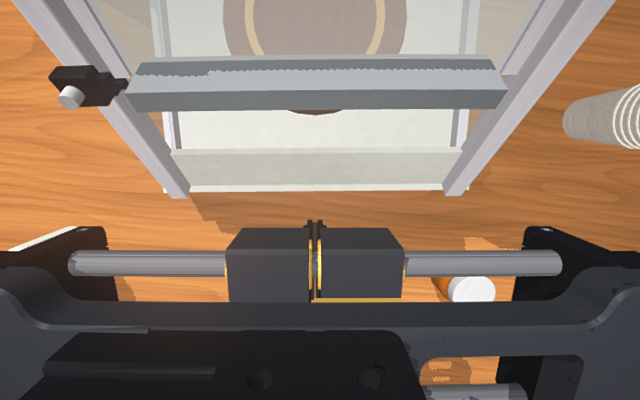

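View pics/scene8.png

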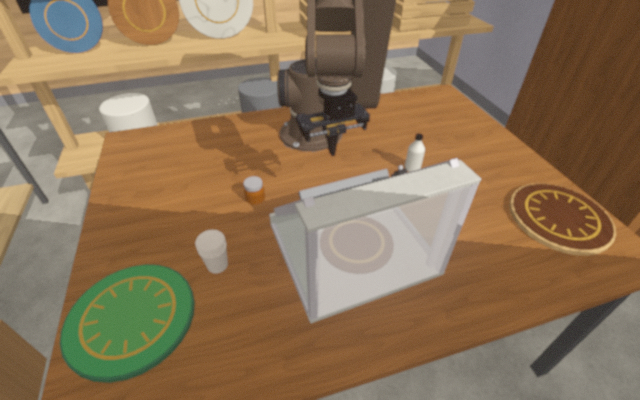

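The lip is level with the pointer and the hand is clear. In the scene view the cups (212,250), pot (254,190) and bottle (416,155) stand where they did at the start.

```bash
python3 -c "
from cell import env
print(env.job_done())"
```

```text
the job is handed in; nothing more can be done
None
```

I pushed the window up about 66 mm with the closed fingers under the middle of the lip. It now sits level with the pointer, and I handed the job in at about 8.7 s. The tool can only point down, so the fingers pressed on the lip's lower free edge rather than flat on its lower face. The contact force I read was about 2 to 4 N. I then backed the hand off along −x and raised it clear.

**Last checks, with the hand away:**
- **Lip against pointer:** the wrist camera's depth puts the lip's centre at 67.5 mm and the pointer's finger at about 67.3 mm, measured up the slope from the lip's starting point. The side camera gives about 66.5 mm for both. The two cameras differ by about 1 mm in absolute terms, but each shows lip and pointer level to within about 0.3 mm.
- **Pointer, cups, bottle and pot:** the pointer's measured position did not change. The cups, bottle and pot appear at the same pixels as at the start.

**Disagreements and errors:**
- **Starting position:** the lip began only about 67 mm below the pointer, not the 80 to 140 mm given from shut. It may already have been partly open, but I did not confirm that.
- **First lip reading:** my first reading took the lip's end face for its front. The depth data showed this before I moved.
- **Refused call:** one move call was refused because a "turn" value was missing. The arm did not move.

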